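Lock the steel bench block in its holding fixture

TASK

Get the small steel bench block ready for hammering: on the fixture's plate, push it with the fingertips fully home into the corner, flat against the long fence and the end stop, then push the lever of the toggle clamp over and down past its dead point until it snaps into lock with the pad pressing on the block. Only push: do not grip, lift or tip the block, and leave the jar, hammer, spool and pot round it alone.

Things in the scene. Friction and masses are not known exactly. Their poses are not given: they have to be found in the camera images.
- fixture: Holding fixture fixed to the bench: bare metal plate 190 x 220 x 10 mm (x, y, z), turned up to 0.35 rad about z. Origin: centre of its underside, on the bench top. +x points away from the robot. Fence along its left edge, stop at its far end, the near end open; a push-type toggle clamp on its right half pushes the block to +y, against the fence. 'Fixture frame' lengths are mm from this origin.
- fence (a point): Middle of the long fence's inner face at plate level (fixture frame y = 96). The fence runs along the fixture's x at the plate's +y (left) edge, x -83 to 90, 14 mm thick, top 14 mm above the plate. Axes as the fixture.
- end_stop (a point): Middle of the end stop's inner face at plate level (fixture frame x = 76). The stop runs along the fixture's y at the plate's +x (far) edge, y 10 to 96, 14 mm thick, top 14 mm above the plate. Axes as the fixture.
- block_home (a point): Where the centre of the block's underside lies when the block is home in the corner: on the plate top at x = 43.5, y = 63.5, z = 10 in the fixture's frame; axes as the fixture.
- steel_block: Plain square steel bench block 65 x 65 x 19 mm, about 0.6 kg (may differ by a third), lying loose on the plate 50 to 85 mm in front of its home (towards -x), 8 to 28 mm off the fence, turned up to 0.25 rad. Origin: centre of its underside; z up; at yaw 0 its sides lie along the fixture's. It slides with a push of 1 to 3 N.
- clamp_lever (a joint): Lever angle, rad. 0 at the start: lever up, leaning 10 degrees from vertical towards the fixture's -y. Grows as it swings to -y (away from the block) and down. Dead point at 1.05; beyond it a spring snaps it on to its end at 1.25 (8 degrees above level), where it stays locked. Let go before 1.05 it springs back to 0. Needs at most about 10 N at the grip.
- lever_pivot (a point): The lever's hinge axis, along the fixture's x: at x = 43.5, y = -70, z = 42 in the fixture frame. The clamp round it: foot x 12 to 75, y -103 to -17, 14 mm above the bench; cheeks 28 mm wide over all, y -89 to 3, top z = 48; plunger along +y at z = 24. Axes as the fixture.
- lever_grip (a point): Middle of the outer part of the lever's round black grip, 80 mm from the pivot along the lever. The grip is 18 mm thick with a round end, from 41 to 105 mm from the pivot.
- clamp_pad: Round rubber pad 20 mm across on the plunger's end, sprung along it, 24 mm above the bench. Lever up, its face is 10 mm short of the near (-y) side of a block that is home; lever down, it comes forward (14 mm if free) and presses the block with about 10 N. Origin on the plunger's axis, 14 mm behind the pad's face.
- gem_jar: Small round lidded jar 29 mm across, 18 mm high, standing loose on the near right part of the plate (fixture x about -65, y about -80 mm). Leave alone. Origin: centre of its underside.
- hammer: Chasing hammer, about 213 mm long, 63 mm over the head, 26 mm high, lying loose at the right edge of the bench, along it. Leave alone. Origin: centre of its underside.
- solder_spool: Green spool, 65 mm, 23 mm high, lying loose left of the fixture. Leave alone. Origin: centre of its underside.
- flux_jar: Round lidded pot 55 mm across, 60 mm high, standing loose at the left rear. Leave alone. Origin: centre of its underside.

How it is judged:
On the way, in this order (a step that is already met when the one before it is completed fails the run):
1. the block is pushed up to the end stop while the clamp is still open (x of steel_block in the frame of block_home above -0.008 m and value of joint clamp_lever below 0.3 rad), for 0.1 s.
2. the lever has snapped past its dead point (value of joint clamp_lever above 1.18 rad), for 0.1 s.
At the end, for the whole second after the job is handed in: The clamp lever rests locked (over 1.18 rad), the pad presses the block with more than 4 N, and the block lies flat on the plate, within 4 mm of the end stop and 3 mm of the fence (value of joint clamp_lever above 1.18 rad and contact force between clamp_pad and steel_block above 4 N and x of steel_block in the frame of block_home between -0.004 and 0.003 m and y of steel_block in the frame of block_home between -0.003 and 0.003 m and z of steel_block in the frame of block_home below 0.002 m and angle between the z axis of steel_block and the z axis of fixture, either way round below 0.05 rad and linear speed of steel_block below 0.01 m/s); the robot touches nothing.
It fails at once if the block is lifted off the plate (z of steel_block in the frame of block_home above 0.008 m).
It fails at once if the block is tipped (angle between steel_block's own z axis and vertical above 0.15 rad).
It fails at once if the jar, hammer, spool or pot is disturbed (moved over 20 mm) (distance of any of gem_jar, hammer, solder_spool, flux_jar from where it was at the start of the episode above 0.02 m).
It also fails if it takes over 54 s, if anything falls off the work surface, if the arm or the gripper's body presses on something with over 40 N, if the wrist force passes 120 N, or if a joint passes its speed limit or range.

ROBOT

A 6-joint arm with a two-finger parallel gripper is mounted at the origin on a cart in front of the work surface, level with it; the furniture and walls round the work are solid. World frame = base frame: x ahead of the robot, y to its left, z up, the work surface at z = 0. Lengths are in m, angles in rad, forces in N, time in s.
With the tool pointing down it reaches from about 0.225 to 0.875 m from the base axis. Payload 3.4 kg.
Tool frame: the origin (TCP) lies at the very end of the fingers, on their centre line; the grasp point (between the pads) lies 19 mm behind it; z points along the fingers, y is the line along which they close (so a half turn about z gives the same grasp; the last joint's range is limited). The gripper opens to 85 mm and grips with 20 to 120 N. Pads are 22 mm wide; open, the fingers measure 114 mm over their backs; the gripper's body (76 mm by 85 mm) begins 54 mm behind the grasp point. The pads swing forward as they close: fully open they stand 13 mm farther back than shut.
Start: joints at [-1.316, 0.276, 1.505, -0, 1.361, -0.121], TCP at [0.211, -0.535, 0.231] pointing down, gripper open.
Joint ranges: [-2.89, 2.89], [-0.75, 2.08], [0.22, 2.7], [-1.18, 4.32], [0.11, 2.71], [-2.7, 2.7]. Speed limits (rad/s): [2.57, 2.57, 3.14, 3.14, 3.14, 3.14].

INTERFACE

Orientations are given as a unit quaternion [w, x, y, z].
In Python, from rig import get_state, optics, sign_off gives the robot as it stands.
- The arm moves only by the tool send_rows, never from a script. Its argument "increments" is a list of rows, each an object with "gripper": the gripper's target within -1 to 1 (shut at 1, half-way at 0, fully open at -1); "linear": the shift along the world's x, y, z in m, a list of three; "delta_rot": the turn, a rotation vector about the world's x, y, z in rad, a list of three. In form: [{"gripper": gripper, "linear": [dx, dy, dz], "delta_rot": [rx, ry, rz]}, ...]. A call has 1 to 8 rows; each row is the pose to reach, as a shift and turn from the pose commanded when the call began; what a row does not reach only later rows make up. A row lasts 1/10 s, in which the tool goes at most 50 mm and 8.59 degrees, less where a joint would pass 70% of its speed; a pose out of reach is approached as far as the arm can. A call with a gripper value outside its range is refused whole. The fingers move at their own pace and stop on an object; "newtons" is the grip in N (left out, the last holds). Time passes only in rows, so rows that repeat a pose let the fingers close. It gives the time, the measured TCP pose, the force, the opening and the grip force at its end, in the units of the state.
- get_state(): the state, without advancing time (a new reading comes with each control period).
- optics.get_image(name): name is "scene" or "top" or "wrist"; returns a dict with "pixels" (420x560x3 uint8, blue, green, red), "K" (3x3 intrinsics, pixels), "rvec" (rotation vector, rad) and "tvec" (3), from world to camera coordinates, as OpenCV has them; the wrist camera has in their place "T_tool_cam" (4x4, takes a point from camera to tool coordinates, whose origin is the TCP and whose axes are the flange's). Camera axes: x right, y down, z forward; pixel columns grow to the right and rows downward; lengths in m; the calibration is good to about 2 mm. A picture is of the moment at which its call begins: read the wrist's pose just before it. There is no depth.
- sign_off(): hands the job in; it is judged then, once.
The state is a dict: "clock": time; "qpos": joint angles; "qd": joint speeds; "effort": joint torques, N m; "position": TCP position; "ee_rot": TCP orientation; "contact_force": force on the tool from outside, world axes, zero at the start; "moment": the same for the moment, N m; "width": finger opening in m; "gripper_force": force on a finger pad.
Only numpy, scipy, OpenCV 4.12 (cv2) and the standard library are available. Lean on these libraries where they do the work, as an engineer would, in place of code of your own. Each camera call takes 0.05 s, during which the arm holds its last target. There are 200 camera calls.

## Working session

There is one attempt and no reset: what is moved stays moved. The work goes in short steps, Python scripts to look and compute and a tool call to move; the robot and the scene stay as the last step left them, time stands still between calls to the robot, and variables do not carry over. Pictures are saved under pics/ and viewed, at most 10 in all, crops included, and the job is handed in when it is done.

Besides the shell and the picture viewer there is one more tool, called after "Call:" by a JSON object that holds its "api" and its "payload". send_rows: Moves the arm, as the interface text tells. Its arguments: {"type":"object","properties":{"increments":{"type":"array"},"newtons":{"type":"number"}},"required":["increments"]}

```bash
mkdir -p pics; ls
python3 - <<'E'
from rig import get_state, optics
import cv2,pickle,numpy as np
s=get_state();print(s)
d={}
for n in("top","scene"):
    d[n]=optics.get_image(n);cv2.imwrite(f"pics/{n}0.png",d[n]["pixels"])
    R=cv2.Rodrigues(np.array(d[n]["rvec"]))[0];print(n,d[n]["K"],-R.T@np.array(d[n]["tvec"]).ravel())
pickle.dump(d,open("d0.pkl","wb"))
E
```

```text
pics
{'clock': 0.0, 'qpos': array([-1.31596646e+00,  2.76602363e-01,  1.50619543e+00,  2.03148257e-05,
        1.36066969e+00, -1.21006539e-01]), 'qd': array([0.00048869, 0.00065287, 0.00046576, 0.00024928, 0.00079753,
       0.00088151]), 'effort': array([-1.19083281e-03, -4.16774690e+01, -2.45804554e+01, -4.86177178e-04,
        1.10527565e-02, -3.27145180e-06]), 'position': array([ 0.2109133 , -0.53433215,  0.23041068]), 'ee_rot': array([-9.35981077e-04,  9.82395238e-01,  1.86811982e-01, -5.27674057e-05]), 'contact_force': array([ 1.0518394 , -0.20094034, -0.70384358]), 'moment': array([-0.0063922 ,  0.0184905 ,  0.01608129]), 'gripper_force': 0.0, 'width': 0.08545468120826641}
top [[443.55564382   0.         290.67762736]
 [  0.         443.55564382 207.59007912]
 [  0.           0.           1.        ]] [ 0.43679472 -0.05987193  1.15751773]
scene [[502.57175801   0.         282.61612533]
 [  0.         502.57175801 211.9737144 ]
 [  0.           0.           1.        ]] [-0.09760698  0.60937936  1.02709738]
```

View pics/top0.png

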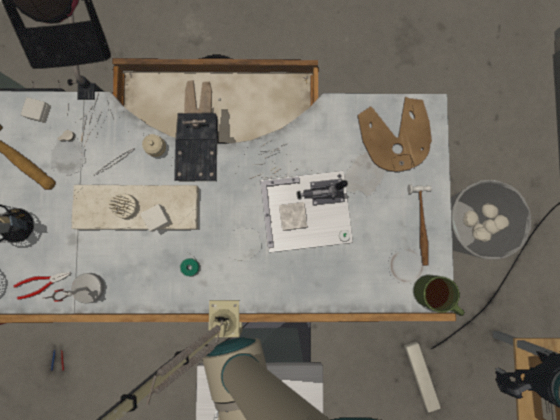

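View pics/scene0.png

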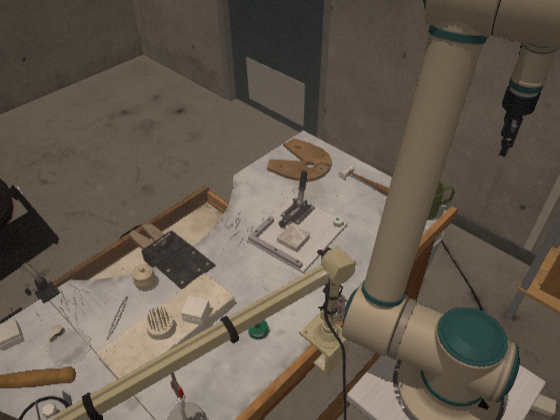

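The top view shows the plate with corners at about (264,180), (346,173), (352,243) and (272,250). The block is near (293,216), the clamp lever near (338,185) and the jar at (345,236). The scene view confirms that the fence is at the left and the lever is up.

```bash
cat > h.py <<'E'
import numpy as np,cv2
def ray(d,uv,z):
    R=cv2.Rodrigues(np.array(d["rvec"]))[0];c=-R.T@np.array(d["tvec"]).ravel()
    r=R.T@np.linalg.inv(d["K"])@np.array([uv[0],uv[1],1.]);return c+r*(z-c[2])/r[2]
E
python3 - <<'E'
import pickle,cv2,numpy as np
from h import *
d=pickle.load(open("d0.pkl","rb"))["top"]
p=d["pixels"][160:265,250:365];cv2.imwrite("pics/c0.png",cv2.resize(p,None,fx=6,fy=5.7,interpolation=cv2.INTER_CUBIC)[:600])
for uv in [(264,180),(346,173),(352,243),(272,250)]:print(ray(d,uv,.01))
E
```

```text
[ 0.62111011 -0.00815318  0.01      ]
[ 0.64004511 -0.22311351  0.01      ]
[ 0.456859   -0.23628418  0.01      ]
[ 0.43900775 -0.02964197  0.01      ]
```

View pics/c0.png

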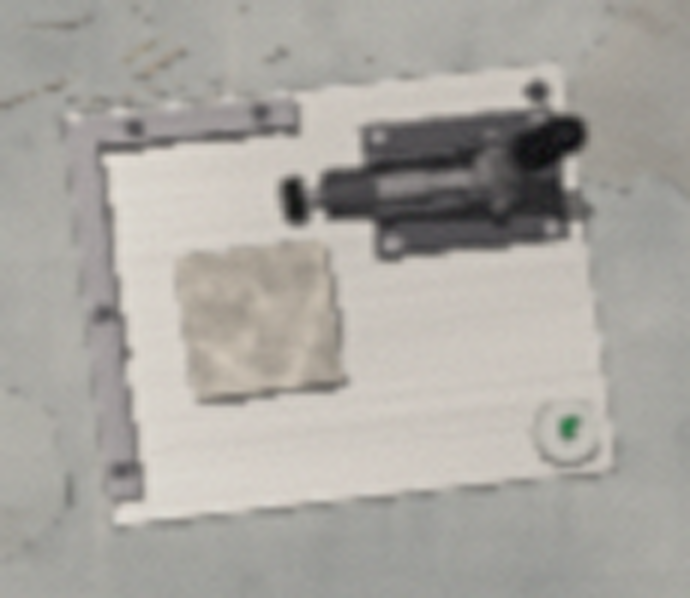

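The crop (offset 250,160, scale 6 and 5.7) shows four plate corners: far right (560,66), near right (613,470), near left (113,522) and the raised far left (64,115). The block's top corners are at about (177,257), (326,240), (345,382) and (197,402).

Run:
```python
import pickle,cv2,numpy as np
from h import *
d=pickle.load(open("d0.pkl","rb"))["top"]
f=lambda u,v,z:ray(d,(250+(u-2.5)/6,160+(v-2.4)/5.7),z)[:2]
P=np.array([f(560,66,.01),f(613,470,.01),f(113,522,.01),f(64,115,.024)])
F=np.array([[95,-110],[-95,-110],[-95,110],[90,110]])/1e3
a,b=P-P.mean(0),F-F.mean(0)
th=np.arctan2((b[:,0]*a[:,1]-b[:,1]*a[:,0]).sum(),(a*b).sum())
R=np.array([[np.cos(th),-np.sin(th)],[np.sin(th),np.cos(th)]]);t=P.mean(0)-R@F.mean(0)
print("yaw",th,"t",t,"res",(P-(F@R.T+t))*1e3)
np.savez("fix.npz",R=R,t=t,th=th)
B=np.array([f(177,257,.029),f(326,240,.029),f(345,382,.029),f(197,402,.029)])
Bf=(B-t)@R;print("block fix",Bf*1e3,Bf.mean(0)*1e3,[np.linalg.norm(B[i]-B[i-1])*1e3 for i in range(4)])
e=Bf[0]-Bf[3];e2=Bf[1]-Bf[2];print("byaw",np.arctan2(e[1],e[0]),np.arctan2(e2[1],e2[0]))
print("checks: fence inner near end top, pad, jar",(f(142,500,.024)-t)@R*1e3,(f(293,200,.024)-t)@R*1e3,(f(568,430,.018)-t)@R*1e3,(f(570,133,.11)-t)@R*1e3)
W=lambda x,y:R@np.array([x,y])/1e3+t
for n,q in dict(home=(43.5,63.5),pivot=(43.5,-70)).items():print(n,W(*q))
```

```text
yaw 0.10622050077489868 t [ 0.541195   -0.11743826] res [[-2.39560682  1.68174585]
 [ 0.95400797  1.21847448]
 [ 0.98110116 -2.30639843]
 [ 0.4604977  -0.5938219 ]]
block fix [[ 20.46568199  67.78111934]
 [ 21.41313311   3.74915135]
 [-42.89765759   2.72720304]
 [-45.11812806  66.13795993]] [-11.53424264  35.09885841] [np.float64(65.60439096405581), np.float64(64.0389771037331), np.float64(64.31890997015027), np.float64(63.44962236913028)]
byaw 0.025049104731967566 0.015889437763203333
checks: fence inner near end top, pad, jar [-85.90210709  93.90798744] [41.50795398 15.56550418] [-74.02775669 -90.60040837] [ 47.51424062 -93.30850516]
home [ 0.57771751 -0.04968424]
pivot [ 0.5918713  -0.18243182]
```

Call:
{"api": "send_rows", "payload": {"increments": [{"gripper":1,"linear":[0.04,0.049,0],"delta_rot":[0,0,-0.03]},{"gripper":1,"linear":[0.08,0.098,0],"delta_rot":[0,0,-0.07]},{"gripper":1,"linear":[0.12,0.146,0],"delta_rot":[0,0,-0.11]},{"gripper":1,"linear":[0.16,0.194,0],"delta_rot":[0,0,-0.15]},{"gripper":1,"linear":[0.2,0.242,0],"delta_rot":[0,0,-0.19]},{"gripper":1,"linear":[0.24,0.29,0],"delta_rot":[0,0,-0.23]},{"gripper":1,"linear":[0.28,0.34,0],"delta_rot":[0,0,-0.27]},{"gripper":1,"linear":[0.322,0.389,0],"delta_rot":[0,0,-0.27]}], "newtons": 30}}

```text
clock: 0.9
position: [0.4665, -0.2246, 0.2311]
ee_rot: [-0.0, 0.999, 0.053, -0.0]
contact_force: [0.5, -0.8, -0.3]
width: 0.0
gripper_force: 0.0
```

Call:
{"api": "send_rows", "payload": {"increments": [{"gripper":1,"linear":[0,0,-0.03],"delta_rot":[0,0,0]},{"gripper":1,"linear":[0,0,-0.06],"delta_rot":[0,0,0]},{"gripper":1,"linear":[0,0,-0.09],"delta_rot":[0,0,0]},{"gripper":1,"linear":[0,0,-0.11],"delta_rot":[0,0,0]},{"gripper":1,"linear":[0,0,-0.12],"delta_rot":[0,0,0]},{"gripper":1,"linear":[0,0,-0.12],"delta_rot":[0,0,0]},{"gripper":1,"linear":[0,0,-0.12],"delta_rot":[0,0,0]}]}}

```text
clock: 1.6
position: [0.4663, -0.227, 0.1119]
ee_rot: [0.0, 0.999, 0.053, 0.0]
contact_force: [0.2, 0.2, -0.2]
width: 0.0002
gripper_force: 0.0
```

Run:
```python
from rig import get_state, optics
import cv2,pickle
s=get_state();print({k:s[k].round(4) if hasattr(s[k],'round') else s[k] for k in s})
w=optics.get_image("wrist");w["s"]=s;pickle.dump(w,open("w1.pkl","wb"));cv2.imwrite("pics/w1.png",w["pixels"]);print(w["T_tool_cam"])
```

```text
{'clock': 1.6, 'qpos': array([-5.8720e-01,  2.8960e-01,  1.8078e+00, -1.0000e-04,  1.0431e+00,
        8.7810e-01]), 'qd': array([ 0.0008, -0.0136, -0.014 ,  0.0022, -0.0038,  0.0007]), 'effort': array([ 3.95000e-02, -3.76193e+01, -1.99423e+01,  1.80000e-03,
        4.83000e-02,  0.00000e+00]), 'position': array([ 0.4663, -0.227 ,  0.1119]), 'ee_rot': array([4.000e-04, 9.986e-01, 5.280e-02, 4.000e-04]), 'contact_force': array([ 0.1983,  0.1611, -0.2242]), 'moment': array([-0.0113, -0.0429, -0.0125]), 'gripper_force': 0.0, 'width': 0.00021836821505605134}
[[-3.10411497e-04 -9.53545997e-01 -3.01247298e-01  7.68961927e-02]
 [ 9.99999843e-01 -1.55757549e-04 -5.37397220e-04  1.32741670e-04]
 [ 4.65511427e-04 -3.01247418e-01  9.53545897e-01 -1.41963822e-01]
 [ 0.00000000e+00  0.00000000e+00  0.00000000e+00  1.00000000e+00]]
```

View pics/w1.png

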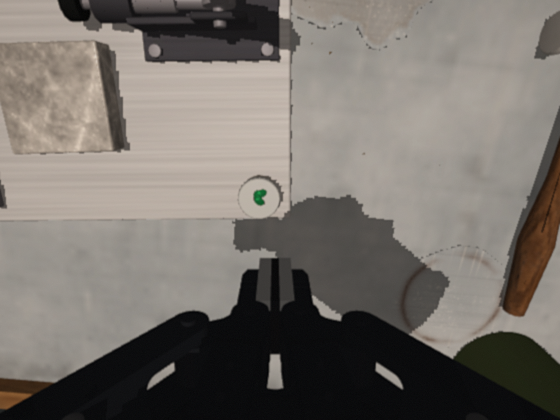

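The wrist view shows the plate's near edge level at row 218, so the tool yaw matches the fixture. The near-right plate corner is at (291,218), the block's near top corners are at (13,153) and about (119,152), and its far-right corner is at (97,41). The pad is at (75,8).

```bash
cat >> h.py <<'E'
from scipy.spatial.transform import Rotation as Ro
def wray(w,uv,z):
    s=w["s"];q=s["ee_rot"];T=np.eye(4);T[:3,:3]=Ro.from_quat([q[1],q[2],q[3],q[0]]).as_matrix();T[:3,3]=s["position"]
    T=T@w["T_tool_cam"];r=T[:3,:3]@np.linalg.inv(w["K"])@np.array([uv[0],uv[1],1.]);c=T[:3,3];return c+r*(z-c[2])/r[2]
E
python3 - <<'E'
import pickle
from h import *
w=pickle.load(open("w1.pkl","rb"));f=np.load("fix.npz")
for n,u,v,z in [("plate NR(-95,-110)",291,218,.01),("jar(-65,-80)",260,196,.018),("blk NL",13,153,.029),("blk NR",108,152,.029),("blk FR",97,41,.029),("edge",10,219.5,.01),("pad(~42,7..21,24)",75,8,.024)]:
    p=wray(w,(u,v),z);print(n,p.round(4),((p[:2]-f["t"])@f["R"]*1e3).round(1))
E
```

```text
plate NR(-95,-110) [ 0.46   -0.2397  0.01  ] [ -93.7 -112.9]
jar(-65,-80) [ 0.4764 -0.2157  0.018 ] [-74.8 -90.9]
blk NL [ 0.4913 -0.0572  0.029 ] [-43.3  65.2]
blk NR [ 0.4982 -0.1172  0.029 ] [-42.7   4.8]
blk FR [ 0.5625 -0.1132  0.029 ] [21.6  2. ]
edge [ 0.4373 -0.0357  0.01  ] [-94.6  92.3]
pad(~42,7..21,24) [ 0.5792 -0.099   0.024 ] [39.7 14.3]
```

Call:
{"api": "send_rows", "payload": {"increments": [{"gripper":1,"linear":[0.033,0.041,0],"delta_rot":[0,0,0]},{"gripper":1,"linear":[0.067,0.082,0],"delta_rot":[0,0,0]},{"gripper":1,"linear":[0.067,0.082,0],"delta_rot":[0,0,0]},{"gripper":1,"linear":[0.067,0.082,-0.03],"delta_rot":[0,0,0]},{"gripper":1,"linear":[0.067,0.082,-0.06],"delta_rot":[0,0,0]},{"gripper":1,"linear":[0.067,0.082,-0.08],"delta_rot":[0,0,0]},{"gripper":1,"linear":[0.067,0.082,-0.095],"delta_rot":[0,0,0]},{"gripper":1,"linear":[0.067,0.082,-0.095],"delta_rot":[0,0,0]}]}}

```text
clock: 2.45
position: [0.5317, -0.1446, 0.0154]
ee_rot: [-0.0, 0.999, 0.053, -0.001]
contact_force: [0.3, 0.9, -0.5]
width: -0.0001
gripper_force: 0.0
```

Call:
{"api": "send_rows", "payload": {"increments": [{"gripper":1,"linear":[-0.0006,0.006,0],"delta_rot":[0,0,0]},{"gripper":1,"linear":[-0.0012,0.012,0],"delta_rot":[0,0,0]},{"gripper":1,"linear":[-0.0018,0.017,0],"delta_rot":[0,0,0]},{"gripper":1,"linear":[-0.0022,0.021,0],"delta_rot":[0,0,0]},{"gripper":1,"linear":[-0.0026,0.025,0],"delta_rot":[0,0,0]},{"gripper":1,"linear":[-0.003,0.029,0],"delta_rot":[0,0,0]},{"gripper":1,"linear":[-0.0035,0.033,0],"delta_rot":[0,0,0]}]}}

```text
clock: 3.15
position: [0.5297, -0.1115, 0.0167]
ee_rot: [0.0, 0.999, 0.053, 0.0]
contact_force: [0.9, -3.0, 1.5]
width: 0.0
gripper_force: 1.5
```

Call:
{"api": "send_rows", "payload": {"increments": [{"gripper":1,"linear":[-0.0003,0.003,0],"delta_rot":[0,0,0]},{"gripper":1,"linear":[-0.0006,0.006,0],"delta_rot":[0,0,0]},{"gripper":1,"linear":[-0.0008,0.008,0],"delta_rot":[0,0,0]},{"gripper":1,"linear":[-0.0008,0.008,0],"delta_rot":[0,0,0]}]}}

```text
clock: 3.55
position: [0.5285, -0.1032, 0.0162]
ee_rot: [-0.0, 0.999, 0.053, -0.0]
contact_force: [1.7, -2.1, 0.4]
width: 0.0001
gripper_force: 1.0
```

Call:
{"api": "send_rows", "payload": {"increments": [{"gripper":1,"linear":[-0.0002,0.0015,0],"delta_rot":[0,0,0]},{"gripper":1,"linear":[-0.0003,0.003,0],"delta_rot":[0,0,0]},{"gripper":1,"linear":[-0.0003,0.003,0],"delta_rot":[0,0,0]}]}}

```text
clock: 3.85
position: [0.5291, -0.1025, 0.0164]
ee_rot: [0.002, 0.999, 0.054, 0.001]
contact_force: [0.6, -8.3, -0.4]
width: -0.0001
gripper_force: 4.3
```

Call:
{"api": "send_rows", "payload": {"increments": [{"gripper":1,"linear":[0.001,-0.012,0],"delta_rot":[0,0,0]},{"gripper":1,"linear":[0.001,-0.012,0.025],"delta_rot":[0,0,0]},{"gripper":1,"linear":[0.001,-0.012,0.05],"delta_rot":[0,0,0]},{"gripper":1,"linear":[-0.03,0.013,0.05],"delta_rot":[0,0,0]},{"gripper":1,"linear":[-0.064,0.039,0.05],"delta_rot":[0,0,0]},{"gripper":1,"linear":[-0.064,0.039,0.05],"delta_rot":[0,0,0]},{"gripper":1,"linear":[-0.064,0.039,0.05],"delta_rot":[0,0,0]}]}}

```text
clock: 4.55
position: [0.4628, -0.0606, 0.0661]
ee_rot: [-0.001, 0.999, 0.053, -0.001]
contact_force: [0.7, 0.2, 0.6]
width: 0.0
gripper_force: 0.0
```

Run:
```python
from rig import get_state, optics
import cv2,pickle
s=get_state();print(s["position"])
w=optics.get_image("wrist");w["s"]=s;pickle.dump(w,open("w2.pkl","wb"));cv2.imwrite("pics/w2.png",w["pixels"])
```

```text
[ 0.46279435 -0.06059123  0.06613166]
```

View pics/w2.png

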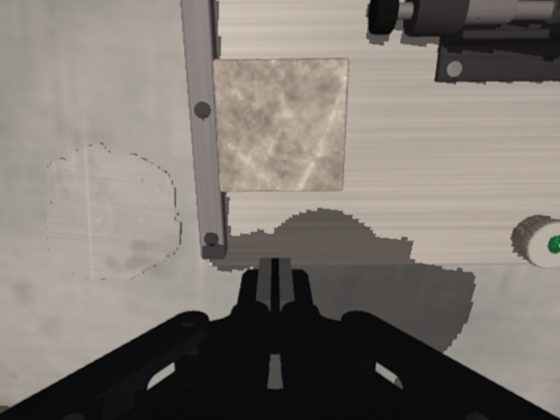

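The block lies flat against the fence (left side at column 217, near edge at row 190), and the fingers are behind it at column 275. Next I lower the tool and push along the fence.

Call:
{"api": "send_rows", "payload": {"increments": [{"gripper":1,"linear":[0,0,-0.025],"delta_rot":[0,0,0]},{"gripper":1,"linear":[0,0,-0.049],"delta_rot":[0,0,0]},{"gripper":1,"linear":[0.006,0.0,-0.049],"delta_rot":[0,0,0]},{"gripper":1,"linear":[0.012,0.001,-0.049],"delta_rot":[0,0,0]},{"gripper":1,"linear":[0.018,0.001,-0.049],"delta_rot":[0,0,0]},{"gripper":1,"linear":[0.023,0.0015,-0.049],"delta_rot":[0,0,0]},{"gripper":1,"linear":[0.028,0.002,-0.049],"delta_rot":[0,0,0]},{"gripper":1,"linear":[0.033,0.0025,-0.049],"delta_rot":[0,0,0]}]}}

```text
clock: 5.4
position: [0.4973, -0.059, 0.0178]
ee_rot: [0.0, 0.999, 0.053, -0.0]
contact_force: [-3.7, -0.9, 0.7]
width: -0.0001
gripper_force: 1.5
```

Call:
{"api": "send_rows", "payload": {"increments": [{"gripper":1,"linear":[0.005,0.0005,0],"delta_rot":[0,0,0]},{"gripper":1,"linear":[0.01,0.001,0],"delta_rot":[0,0,0]},{"gripper":1,"linear":[0.015,0.0015,0],"delta_rot":[0,0,0]},{"gripper":1,"linear":[0.02,0.002,0],"delta_rot":[0,0,0]},{"gripper":1,"linear":[0.025,0.0025,0],"delta_rot":[0,0,0]},{"gripper":1,"linear":[0.03,0.003,0],"delta_rot":[0,0,0]},{"gripper":1,"linear":[0.033,0.0035,0],"delta_rot":[0,0,0]},{"gripper":1,"linear":[0.033,0.0035,0],"delta_rot":[0,0,0]}]}}

```text
clock: 6.2
position: [0.5315, -0.0556, 0.0173]
ee_rot: [0.0, 0.999, 0.053, 0.001]
contact_force: [-0.7, 0.6, -0.3]
width: 0.0001
gripper_force: 0.1
```

Call:
{"api": "send_rows", "payload": {"increments": [{"gripper":1,"linear":[0.002,0.0002,0],"delta_rot":[0,0,0]},{"gripper":1,"linear":[0.004,0.0004,0],"delta_rot":[0,0,0]},{"gripper":1,"linear":[0.004,0.0004,0],"delta_rot":[0,0,0]}]}}

```text
clock: 6.5
position: [0.5333, -0.0552, 0.0172]
ee_rot: [0.0, 0.999, 0.053, -0.001]
contact_force: [-5.0, -0.9, 1.4]
width: 0.0001
gripper_force: 2.2
```

Call:
{"api": "send_rows", "payload": {"increments": [{"gripper":1,"linear":[0.002,0.0002,0],"delta_rot":[0,0,0]},{"gripper":1,"linear":[0.003,0.0003,0],"delta_rot":[0,0,0]},{"gripper":1,"linear":[0.003,0.0003,0],"delta_rot":[0,0,0]}]}}

```text
clock: 6.8
position: [0.5333, -0.0549, 0.0168]
ee_rot: [-0.0, 0.999, 0.053, -0.004]
contact_force: [-9.4, -2.6, 4.8]
width: 0.0
gripper_force: 4.6
```

The block is at the stop: the force rises to 9 N while the tool stays put. Now I retreat and look before working the lever.

Call:
{"api": "send_rows", "payload": {"increments": [{"gripper":1,"linear":[-0.015,-0.0015,0],"delta_rot":[0,0,0]},{"gripper":1,"linear":[-0.03,-0.003,0.01],"delta_rot":[0,0,0]},{"gripper":1,"linear":[-0.03,-0.003,0.05],"delta_rot":[0,0,0]},{"gripper":1,"linear":[-0.03,-0.003,0.1],"delta_rot":[0,0,0]},{"gripper":1,"linear":[-0.03,-0.003,0.14],"delta_rot":[0,0,0]},{"gripper":1,"linear":[-0.03,-0.05,0.16],"delta_rot":[0,0,0]},{"gripper":1,"linear":[-0.03,-0.05,0.16],"delta_rot":[0,0,0]},{"gripper":1,"linear":[-0.03,-0.05,0.16],"delta_rot":[0,0,0]}]}}

```text
clock: 7.6
position: [0.5084, -0.1057, 0.1781]
ee_rot: [0.0, 0.999, 0.052, 0.002]
contact_force: [-1.5, -0.5, -0.4]
width: 0.0001
gripper_force: 0.0
```

Run:
```python
from rig import get_state, optics
import cv2,pickle
s=get_state();print(s["position"],s["ee_rot"])
w=optics.get_image("wrist");w["s"]=s;pickle.dump(w,open("w3.pkl","wb"));cv2.imwrite("pics/w3.png",w["pixels"])
```

```text
[ 0.50843333 -0.10565637  0.1781016 ] [3.05672086e-04 9.98658485e-01 5.17465315e-02 1.85271766e-03]
```

View pics/w3.png

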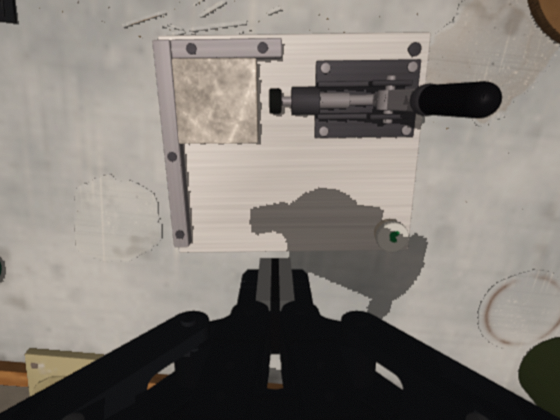

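The block is home in the corner: its left and far sides meet the fence at column 173 and the stop at row 58. The lever is up, with its tip at (488,99), and the plunger is at row 100. I'll check the lever's position before pushing it.

Run:
```python
import pickle
from h import *
w=pickle.load(open("w3.pkl","rb"));f=np.load("fix.npz")
for n,u,v,z in [("pad face(43.5,21)",270,100,.024),("lever tip c (43.5,-88)",486,99,.142),("plate FR(95,-110)",430,34,.01),("NR(-95,-110)",410,250,.01),("pivot(43.5,-70)",388,99,.045)]:
    p=wray(w,(u,v),z);print(n,p.round(4),((p[:2]-f["t"])@f["R"]*1e3).round(1))
```

```text
pad face(43.5,21) [ 0.5824 -0.0943  0.024 ] [43.4 18.6]
lever tip c (43.5,-88) [ 0.5944 -0.1992  0.142 ] [ 44.2 -86.9]
plate FR(95,-110) [ 0.6454 -0.216   0.01  ] [  93.2 -109. ]
NR(-95,-110) [ 0.4598 -0.2406  0.01  ] [ -94.  -113.9]
pivot(43.5,-70) [ 0.5923 -0.1818  0.045 ] [ 44.  -69.4]
```

Call:
{"api": "send_rows", "payload": {"increments": [{"gripper":1,"linear":[0.04,-0.028,0],"delta_rot":[0,0,0]},{"gripper":1,"linear":[0.081,-0.055,0],"delta_rot":[0,0,0]},{"gripper":1,"linear":[0.081,-0.055,0],"delta_rot":[0,0,0]},{"gripper":1,"linear":[0.081,-0.055,-0.024],"delta_rot":[0,0,0]},{"gripper":1,"linear":[0.081,-0.055,-0.048],"delta_rot":[0,0,0]},{"gripper":1,"linear":[0.081,-0.055,-0.048],"delta_rot":[0,0,0]},{"gripper":1,"linear":[0.081,-0.055,-0.048],"delta_rot":[0,0,0]}]}}

```text
clock: 8.35
position: [0.5875, -0.1586, 0.1284]
ee_rot: [-0.001, 0.999, 0.053, -0.001]
contact_force: [0.2, -0.5, 0.8]
width: -0.0
gripper_force: 0.0
```

Call:
{"api": "send_rows", "payload": {"increments": [{"gripper":1,"linear":[0.001,-0.008,0],"delta_rot":[0,0,0]},{"gripper":1,"linear":[0.0025,-0.015,0],"delta_rot":[0,0,0]},{"gripper":1,"linear":[0.003,-0.022,-0.001],"delta_rot":[0,0,0]},{"gripper":1,"linear":[0.004,-0.03,-0.003],"delta_rot":[0,0,0]},{"gripper":1,"linear":[0.005,-0.038,-0.005],"delta_rot":[0,0,0]},{"gripper":1,"linear":[0.0055,-0.0445,-0.0075],"delta_rot":[0,0,0]},{"gripper":1,"linear":[0.0065,-0.051,-0.011],"delta_rot":[0,0,0]},{"gripper":1,"linear":[0.0065,-0.051,-0.011],"delta_rot":[0,0,0]}]}}

```text
clock: 9.15
position: [0.5957, -0.2119, 0.1198]
ee_rot: [0.0, 0.999, 0.052, 0.001]
contact_force: [-0.1, 3.0, 7.9]
width: -0.0
gripper_force: 3.2
```

Call:
{"api": "send_rows", "payload": {"increments": [{"gripper":1,"linear":[0.001,-0.009,-0.006],"delta_rot":[0,0,0]},{"gripper":1,"linear":[0.002,-0.0187,-0.0136],"delta_rot":[0,0,0]},{"gripper":1,"linear":[0.0025,-0.024,-0.019],"delta_rot":[0,0,0]},{"gripper":1,"linear":[0.003,-0.029,-0.025],"delta_rot":[0,0,0]},{"gripper":1,"linear":[0.0035,-0.033,-0.032],"delta_rot":[0,0,0]},{"gripper":1,"linear":[0.004,-0.0366,-0.0384],"delta_rot":[0,0,0]},{"gripper":1,"linear":[0.0045,-0.039,-0.045],"delta_rot":[0,0,0]},{"gripper":1,"linear":[0.0045,-0.041,-0.05],"delta_rot":[0,0,0]}]}}

```text
clock: 9.95
position: [0.5985, -0.252, 0.0673]
ee_rot: [-0.0, 0.999, 0.053, -0.001]
contact_force: [-0.7, -0.5, 0.6]
width: 0.0001
gripper_force: 0.0
```

Call:
{"api": "send_rows", "payload": {"increments": [{"gripper":1,"linear":[0,-0.001,-0.004],"delta_rot":[0,0,0]},{"gripper":1,"linear":[0,-0.001,-0.004],"delta_rot":[0,0,0]}]}}

```text
clock: 10.15
position: [0.5984, -0.2526, 0.0631]
ee_rot: [-0.001, 0.999, 0.053, -0.001]
contact_force: [0.2, 0.0, 0.2]
width: -0.0
gripper_force: 0.0
```

Call:
{"api": "send_rows", "payload": {"increments": [{"gripper":1,"linear":[0,0,0.04],"delta_rot":[0,0,0]},{"gripper":1,"linear":[0,0,0.08],"delta_rot":[0,0,0]},{"gripper":1,"linear":[-0.03,0.03,0.11],"delta_rot":[0,0,0]},{"gripper":1,"linear":[-0.07,0.07,0.12],"delta_rot":[0,0,0]},{"gripper":1,"linear":[-0.1,0.12,0.12],"delta_rot":[0,0,0]},{"gripper":1,"linear":[-0.1,0.12,0.12],"delta_rot":[0,0,0]},{"gripper":1,"linear":[-0.1,0.12,0.12],"delta_rot":[0,0,0]}]}}

```text
clock: 10.85
position: [0.4976, -0.1307, 0.185]
ee_rot: [-0.0, 0.999, 0.054, 0.0]
contact_force: [0.5, -0.3, 0.1]
width: -0.0
gripper_force: 0.0
```

Run:
```python
from rig import get_state, optics
import cv2,pickle
s=get_state();print(s["position"],s["ee_rot"],s["clock"])
w=optics.get_image("wrist");w["s"]=s;pickle.dump(w,open("w4.pkl","wb"));cv2.imwrite("pics/w4.png",w["pixels"])
```

```text
[ 0.49764098 -0.13066518  0.18498294] [-9.01881707e-05  9.98534995e-01  5.41096410e-02  4.72879031e-05] 10.85
```

View pics/w4.png

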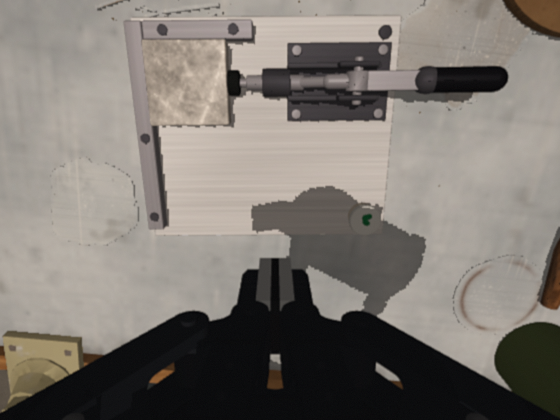

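The lever is down and stays there after release (tip at (505,78)). The pad touches the block at (233,83), and the block sits in the corner against the fence (column 145) and the stop (row 39).

```bash
python3 -c "
from rig import sign_off
print(sign_off())"
```

```text
the job is handed in; nothing more can be done
None
```

The block is home in the corner against the fence and end stop, and the clamp lever is locked with the pad on the block. I handed the job in at about 11 s; hand-in gave no verdict, and the pad's pressing force was not measured.

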